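# Jog the drive on its test fixture

## Task

Jog the blue drive by pushing and pressing with the fingertips: push the yellow latch on its fixture all the way home towards the steel keeper, then press the white-marked end of the black rocker so that it tips fully over, then press the green button right down and finish while still holding it down. Keep to that order. Do not press the red or blue button, and leave the loose things where they stand.

Things in the scene. Friction and masses are not known exactly. Their poses are not given: they have to be found in the camera images.
- fixture: Test fixture: white plate 170 mm (x) by 180 mm (y), 20 mm thick, origin under its centre on the table. It carries a blue drive (top 91 mm above the table) on its +x half, the steel keeper at its +y end and the yellow latch. The drive stands 60 mm beyond the middle of the latch tab
- latch_face (a point): Yellow push latch: upright tab 34 mm wide (x), 12 mm thick (y), its top 75 mm above the table. This point is the centre of the pushed face, 55 mm above the table, away from the keeper. Axes as the fixture's, z up: it is pushed along this point's +y by fingers standing on its -y side, where the plate is bare for 60 mm. Moves with the latch
- latch (a joint): Travel of the yellow latch in m: 0 fully open, 0.035 fully home (the bolt is then inside the steel keeper, against the stop). It slides with about 2.5 N of friction and stays where it is left; it starts somewhere between 0 and 0.010
- powerbox: Grey power box, 140 (x) x 160 (y) x 70 mm high, origin under its centre on the table, with a black rocker switch on top, 56 mm long (x) and 30 mm wide (y)
- rocker_on (a point): Point on the top face of the rocker's raised half (28 mm long, with a white bar), 20 mm from the pivot; at most 94 mm above the table when off, 86 mm when on. Pressing here straight down tips the rocker on. The point turns with the rocker: its y axis is the pivot axis, its x axis runs from the pivot towards the marked end
- rocker (a joint): Angle of the rocker in rad: 0 off (marked half up), 0.4 fully on (marked half level). About 3.5 N at the point above moves it; it has no spring and stays where it is left; it starts between 0 and 0.06
- console: Dark console, 140 (x) x 190 (y) x 50 mm high, origin under its centre on the table; a red, a green and a blue button stand on it in a row along its y axis, 60 mm apart, in random order
- green_top (a point): Centre of the flat top of the green push button, 30 mm across, 72 mm above the table when up, in a black housing 46 mm across with its rim 62 mm above the table. z up
- green (a joint): Travel of the green button in m: 0 up, 0.006 fully down; spring, from 1.5 N at the top to 5 N at the bottom
- red_top (a point): Centre of the top of the red push button, same size as the green one; not to be pressed
- red (a joint): Travel of the red button in m: 0 up, 0.006 fully down
- blue_top (a point): Centre of the top of the blue push button, same size as the green one; not to be pressed
- blue (a joint): Travel of the blue button in m: 0 up, 0.006 fully down
- bearing_mid (a point): Centre of a loose steel bearing ring, 32 mm across, 12 mm high, lying on the fixture's plate; leave it
- bolt_mid (a point): Middle of a loose dark bolt, 45 mm tall with a 24 mm head, standing on the power box; leave it
- dowel_center (a point): Middle of a loose brass dowel, 18 mm across, 40 mm tall, standing on the console; leave it
- flask_mid (a point): Middle of a white flask, 66 mm across, 200 mm tall, at the back of the table; leave it
- partsbox_mid (a point): Middle of an open orange parts box, 90 x 120 x 50 mm, at the back of the table; leave it
- cup_mid (a point): Middle of a grey cup, 74 mm across, 100 mm tall, at the back of the table; leave it
- wrench_grip (a point): Grip of a wrench 180 mm long lying flat near the robot; leave it
- drill_mid (a point): Middle of a red and black cordless drill standing on its battery, about 180 mm tall, at the right of the work; leave it
Things that resemble listed ones, but are neither listed nor needed, are in the scene too. What is shaped like the powerbox but purple or turquoise is not meant.

How it is judged (in metres and radians):
On the way, in this order (a step that is already met when the one before it is completed fails the run):
1. the yellow latch is pushed home (value of joint latch above 0.03 m), for 0.2 s.
2. the rocker is tipped on with the latch home (value of joint latch above 0.03 m and value of joint rocker above 0.33 rad), for 0.2 s.
3. the green button is held down by the fingers, latch home and rocker on (all of step 2 and value of joint green above 0.004 m and contact force between the fingers and green above 1 N), for 0.3 s.
At the end, for the whole second after the job is handed in: The latch is home (within 5 mm of its stop), the rocker is on (more than 0.33 of 0.4 rad), and the fingers hold the green button down (at least 4 of its 6 mm, with more than 1 N) (all of step 3); the arm keeps its last pose, push and grip.
It fails at once if the red button is pressed (value of joint red above 0.003 m).
It fails at once if the blue button is pressed (value of joint blue above 0.003 m).
It fails at once if the rocker is tipped before the latch is home (value of joint rocker above 0.2 rad and value of joint latch below 0.028 m).
It fails at once if the green button is pressed before the rocker is on and the latch home (value of joint green above 0.003 m and (value of joint rocker below 0.3 rad or value of joint latch below 0.028 m)).
It fails at once if a loose bystander is shifted by more than 25 mm, knocked over, lifted or carried (distance of any of bearing_mid, bolt_mid, dowel_center, flask_mid, partsbox_mid, cup_mid, wrench_grip, drill_mid from where it was at the start of the episode above 0.025 m).
It also fails if it takes over 48 s, if anything falls off the work surface, if the arm or the gripper's body presses on something with over 40 N, if the wrist force passes 120 N, or if a joint passes its speed limit or range.

## Robot

A 7-joint arm with a two-finger parallel gripper is mounted at the origin on the work surface. World frame = base frame: x ahead of the robot, y to its left, z up, the work surface at z = 0. Lengths are in m, angles in degrees, forces in N, time in s.
With the tool pointing down it reaches from about 0.425 to 1.025 m from the base axis. Payload 9.4 kg.
Tool frame: the origin (TCP) lies at the very end of the fingers, on their centre line; the grasp point (between the pads) lies 19 mm behind it; z points along the fingers, y is the direction in which the jaws open and shut (so a half turn about z gives the same grasp; the last joint's range is limited). The gripper opens to 93 mm and grips with 3 to 60 N. Pads are 15 mm wide; open, the fingers measure 128 mm over their backs; the gripper's body (75 mm by 188 mm) begins 65 mm behind the grasp point.
Start: joints at [67.512, 34.337, -0.143, 91.639, 0.103, 54.024, -4.572], TCP at [0.225, -0.689, 0.219] pointing down, gripper open.
Joint ranges: [-147.43, 147.43], [-19.82, 112.94], [-74.19, 73.91], [6.32, 146.72], [-59.91, 239.91], [6.04, 106.73], [-150.56, 150.56]. Speed limits (degrees/s): [127.2, 127.2, 172.46, 172.46, 180, 180, 180].

## Interface

Orientations are given as a 3x3 rotation matrix whose columns are the frame's x, y, z axes.
In Python, from cell import robot gives the robot as it stands. The module is installed in compiled form; this text tells all that it offers.
- The arm moves only by the tool send_rows, never from a script. Its argument "deltas" is a list of rows, each an object with "xyz": the shift along the tool's x, y, z in cm, a list of three; "yaw": the turn about the tool's z in degrees. In form: [{"xyz": [x, y, z], "yaw": yaw}, ...]. A call has 1 to 10 rows; each row is the pose to reach, as a shift and turn from the pose commanded when the call began, along the tool's axes at that moment; what a row does not reach only later rows make up. A row lasts 1/10 s, in which the tool goes at most 50 mm and 8.59 degrees, less where a joint would pass 70% of its speed; a pose out of reach is approached as far as the arm can. A call with a gripper value outside its range is refused whole. "claw" is the opening, from 0 (shut) to 1 (fully open), set as the call begins (left out, the last holds). The fingers move at their own pace and stop on an object; "squeeze" is the grip in N (left out, the last holds). Time passes only in rows, so rows that repeat a pose let the fingers close. It gives the time, the measured TCP pose, the force and the opening at its end, in the units of the state.
- robot.sense(): the state, without advancing time (a new reading comes with each control period).
- robot.snapshot(name): name is "scene" or "top"; returns a dict with "frame" (400x640x3 uint8, red, green, blue), "z_map" (400x640 float32, m along the optical axis (not along the pixel's ray), 0 where there is no reading), "K" (3x3 intrinsics, pixels), "extrinsics" (4x4, takes a point from world to camera coordinates). Camera axes: x right, y up, looking along -z (the intrinsics and any distortion apply to the point x, -y, -z); pixel columns grow to the right and rows downward; lengths in m; the calibration is good to about 2 mm. A picture is of the moment at which its call begins.
- robot.finish_job(): hands the job in, once; it reports no verdict.
The state is a dict: "time": time; "joint_positions": joint angles; "joint_velocities": joint speeds; "tau": joint torques, N m; "eef_pos": TCP position; "ee_rot": TCP orientation; "wrist_force": force on the tool from outside, world axes, zero at the start; "moment": the same for the moment, N m; "grip_width": opening from 0.0 (shut) to 1.0 (fully open).
Only numpy, scipy, OpenCV 4.12 (cv2) and the standard library are available. Lean on these libraries where they do the work, as an engineer would, in place of code of your own. Each camera call takes 0.05 s, during which the arm holds its last target.

## Working session

There is one attempt and no reset: what is moved stays moved. The work goes in short steps, Python scripts to look and compute and a tool call to move; the robot and the scene stay as the last step left them, time stands still between calls to the robot, and variables do not carry over. Pictures are saved under pics/ and viewed, and the job is handed in when it is done.

Besides the shell and the picture viewer there is one more tool, called in YAML: its name, and indented under it one key for each argument. send_rows: Moves the arm, as the interface text tells. Its arguments: {"type":"object","properties":{"deltas":{"type":"array","items":{"type":"object","properties":{"xyz":{"type":"array","items":{"type":"number"}},"yaw":{"type":"number"}}}},"claw":{"type":"number"},"squeeze":{"type":"number"}},"required":["deltas"]}

```bash
mkdir -p pics
cat > h.py <<'E'
from cell import robot
import numpy as np, cv2
def save(n,s): cv2.imwrite('pics/'+n+'.png',cv2.cvtColor(s['frame'],cv2.COLOR_RGB2BGR))
def pts(s):
    K=s['K'];E=s['extrinsics'];z=s['z_map'];v,u=np.mgrid[0:400,0:640]
    x=(u-K[0,2])/K[0,0]*z; y=(v-K[1,2])/K[1,1]*z
    c=np.stack([x,-y,-z],-1)
    return (c-E[:3,3])@E[:3,:3]
E
python3 - <<'E'
from h import *
np.set_printoptions(precision=4,suppress=True)
for n in ['scene','top']:
    s=robot.snapshot(n); save(n+'0',s); np.savez(n+'0.npz',**s); print(s['K'],s['extrinsics'])
st=robot.sense(); print(st['time'],st['eef_pos'],st['ee_rot'],st['wrist_force'],st['grip_width'])
E
```

```text
[[427.3938   0.     326.0044]
 [  0.     427.3938 204.3086]
 [  0.       0.       1.    ]] [[-0.5937  0.8046  0.0081  0.3902]
 [-0.6486 -0.4845  0.587   0.2407]
 [ 0.4762  0.3433  0.8095 -1.4487]
 [ 0.      0.      0.      1.    ]]
[[376.0688   0.     325.0342]
 [  0.     376.0688 196.6791]
 [  0.       0.       1.    ]] [[-0.0112 -0.9999  0.0071 -0.0798]
 [ 0.9832 -0.0097  0.1822 -0.5166]
 [-0.1821  0.009   0.9832 -0.9759]
 [ 0.      0.      0.      1.    ]]
0.1 [ 0.225  -0.6888  0.2179] [[ 0.9505  0.3106 -0.0005]
 [ 0.3106 -0.9505  0.0012]
 [-0.0001 -0.0013 -1.    ]] [-0.3505 -0.7163  0.3543] 0.9997267618248369
```

View pics/scene0.png

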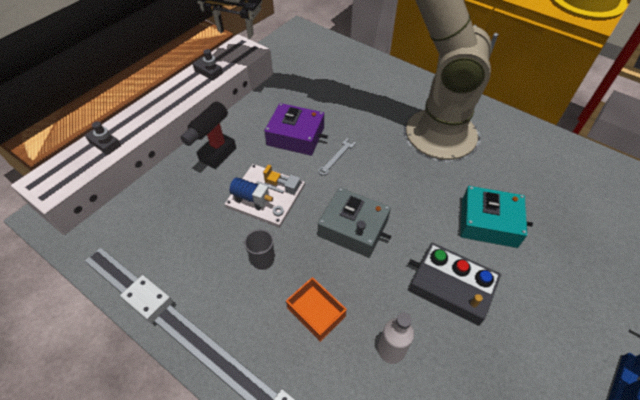

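View pics/top0.png

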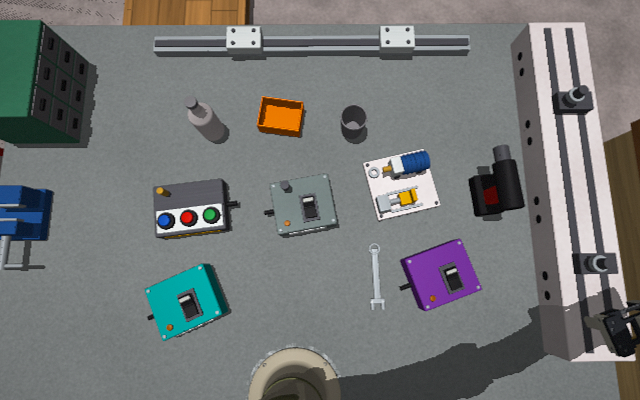

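The scene view shows the fixture at about (265,193), the grey power box at (355,220) and the console at (455,280). In the top view the fixture is at (400,185) with the yellow latch at (408,198), the rocker at (309,207) and the green button at (212,214). I'll enlarge these areas.

Run:
```python
from h import *
np.set_printoptions(precision=4,suppress=True)
def crop(n,s,x0,x1,y0,y1,k):
    return cv2.resize(cv2.cvtColor(s['frame'][y0:y1,x0:x1],cv2.COLOR_RGB2BGR),None,fx=k,fy=k,interpolation=cv2.INTER_CUBIC)
t=np.load('top0.npz');s=np.load('scene0.npz')
a=crop('',t,350,450,140,230,4); b=crop('',t,260,345,165,240,4);
c=crop('',s,215,315,155,230,4); d=crop('',s,310,400,180,255,4)
W=np.zeros((600,800,3),np.uint8)
cells=[(a,0,0),(b,0,400),(c,300,0),(d,300,400)]
for im,r,q in cells:
    im=im[:300 if True else 0,:400]; W[r:r+im.shape[0],q:q+im.shape[1]]=im[:600-r]
cv2.imwrite('pics/crops.png',W)
P=pts(t)
hsv=cv2.cvtColor(t['frame'],cv2.COLOR_RGB2HSV)
def blob(name,lo,hi,box,zr=None):
    x0,x1,y0,y1=box; m=cv2.inRange(hsv,lo,hi)>0; k=np.zeros_like(m);k[y0:y1,x0:x1]=1; m&=k
    if zr: m&=(P[...,2]>zr[0])&(P[...,2]<zr[1])
    v,u=np.nonzero(m); print(name,len(u),'px',u.mean(),v.mean(),'xyz mean',P[m].mean(0),'min',P[m].min(0),'max',P[m].max(0)); return m
blob('green',(45,100,60),(85,255,255),(150,240,170,240))
blob('red',(0,150,80),(8,255,255),(150,240,195,240))
blob('blue',(105,120,60),(125,255,255),(150,240,170,240))
blob('yellow',(15,120,120),(32,255,255),(350,450,140,230))
blob('yellowtop',(15,120,120),(32,255,255),(350,450,140,230),(.068,.085))
# plates: min-area rects from height
for n,zr,box in [('fixture',(.012,.026),(350,450,140,230)),('powerbox',(.064,.076),(260,350,165,245)),('console',(.044,.056),(140,245,170,245))]:
    m=(P[...,2]>zr[0])&(P[...,2]<zr[1]); k=np.zeros_like(m);x0,x1,y0,y1=box;k[y0:y1,x0:x1]=1;m&=k
    q=P[m][:,:2].astype(np.float32); r=cv2.minAreaRect(q*1000); print(n,r,len(q))
```

```text
green 110 px 209.27272727272728 214.16363636363636 xyz mean [0.4678 0.2204 0.0696] min [0.4533 0.2054 0.0586] max [0.4831 0.2375 0.0748]
red 106 px 186.47169811320754 216.96226415094338 xyz mean [0.461  0.2798 0.0699] min [0.4477 0.265  0.0591] max [0.4744 0.2982 0.0747]
blue 112 px 163.57142857142858 219.99107142857142 xyz mean [0.4514 0.332  0.0874] min [ 0.3293 -0.076   0.0585] max [0.4684 0.359  1.0542]
yellow 237 px 403.9873417721519 191.81434599156117 xyz mean [ 0.524  -0.298   0.0619] min [ 0.3293 -0.3289  0.0348] max [ 0.5995 -0.076   1.0542]
yellowtop 80 px 405.0875 185.675 xyz mean [ 0.5392 -0.2991  0.0727] min [ 0.4994 -0.3289  0.068 ] max [ 0.5948 -0.2448  0.0777]
fixture ((557.495849609375, -301.7772216796875), (170.9395294189453, 180.7821807861328), 13.047689437866211) 2231
powerbox ((495.8516540527344, -26.529441833496094), (139.89854431152344, 159.5415802001953), 10.277756690979004) 2711
console ((491.308837890625, 282.0860595703125), (140.30238342285156, 190.248046875), 6.765386581420898) 2799
```

View pics/crops.png

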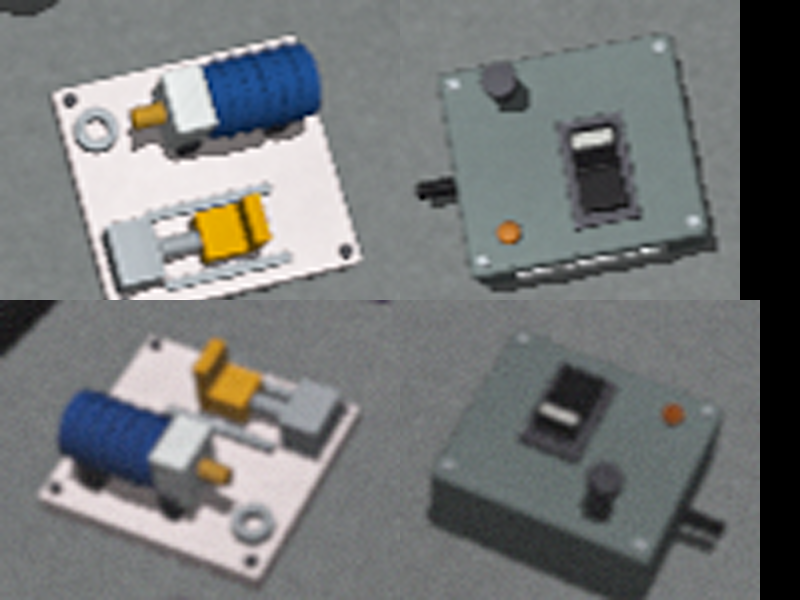

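Run:
```python
from h import *
np.set_printoptions(precision=4,suppress=True)
t=np.load('top0.npz');s=np.load('scene0.npz')
def R(a):
    a=np.radians(a);return np.array([[np.cos(a),-np.sin(a)],[np.sin(a),np.cos(a)]])
F=(np.array([.5575,-.3018]),R(13.05));B=(np.array([.49585,-.02653]),R(10.28));C=(np.array([.4913,.2821]),R(6.77))
def loc(P,G): return np.concatenate([(P[...,:2]-G[0])@G[1],P[...,2:]],-1)
for n,d in (('top',t),('scene',s)):
    P=pts(d);hsv=cv2.cvtColor(d['frame'],cv2.COLOR_RGB2HSV)
    L=loc(P,F); m=(cv2.inRange(hsv,(15,110,90),(32,255,255))>0)&(abs(L[...,0])<.085)&(L[...,0]<.01)&(abs(L[...,1])<.09)
    m2=m&(L[...,2]>.067); m3=m&(L[...,2]<.05)
    for k in (m2,m3): print(n,'tab/body',k.sum(),np.percentile(L[k],[2,50,98],axis=0).tolist())
    md=(abs(L[...,0])<.085)&(abs(L[...,1])<.09)&(L[...,2]>.055)&(L[...,0]>.005); print('drive',np.percentile(L[md],[2,50,98],axis=0).tolist())
    L=loc(P,B); b=(abs(L[...,0])<.07)&(abs(L[...,1])<.08)&(L[...,2]>.076)
    w=b&(hsv[...,2]>140)&(hsv[...,1]<60); print('white bar',w.sum(),np.percentile(L[w],[2,50,98],axis=0).tolist())
    k=b&(hsv[...,2]<60)&(L[...,2]<.098); print('dark rocker',k.sum(),np.percentile(L[k],[2,50,98],axis=0).tolist())
    k=b&(L[...,2]>.100); print('bolt',k.sum(),np.percentile(L[k],[2,50,98],axis=0).tolist())
    L=loc(P,C)
    for nm,lo,hi in (('g',(45,100,60),(85,255,255)),('r',(0,150,80),(8,255,255)),('b',(105,120,60),(125,255,255)),('dowel',(15,90,90),(32,255,255))):
        k=(cv2.inRange(hsv,lo,hi)>0)&(abs(L[...,0])<.08)&(abs(L[...,1])<.1)&(L[...,2]>(.069))&(L[...,2]<.1); print(nm,k.sum(),L[k].mean(0),C[0]+C[1]@np.array(L[k].mean(0)[:2]),L[k][:,2].max())
```

```text
top tab/body 54 [[-0.06130165767319459, -0.014454904731481807, 0.06870285818269699], [-0.04536776841449035, -0.009205449634688138, 0.07422211907033757], [-0.02929180459804051, -0.0049843641517776, 0.07722740107807877]]
top tab/body 109 [[-0.062053578461997605, -0.00570453356428369, 0.03487490791137858], [-0.0472966453044357, 0.010700686704086627, 0.047999883239417986], [-0.02936730916861304, 0.02296115227826981, 0.049832619901171146]]
drive [[0.016476510278727367, -0.07117448590452702, 0.06170163538821269], [0.03765513058430066, -0.0176941332325513, 0.08487209885895763], [0.06308198654194763, 0.044558413280003144, 0.09069915478001553]]
white bar 34 [[-0.020568221311088927, -0.025666947084749356, 0.08484818453336118], [0.002893743182559623, -0.012493512395205075, 0.09298507917177545], [0.006855644489516057, 0.022613202736574505, 0.09662848122076514]]
dark rocker 188 [[-0.04259408899194872, -0.027915568425212665, 0.08142732659198845], [-0.021433010156932407, -0.014212977490279013, 0.08649032880373406], [0.010529160145300517, -0.00033004569181844715, 0.09512358781547918]]
bolt 73 [[0.03
[... 1315 characters left out ...]
67743]]
dark rocker 177 [[-0.04147824648573715, -0.028814356925686825, 0.07645579624675866], [-0.015634549680967922, -0.00935153000639644, 0.0868018676137064], [0.055215857873788486, 0.044019052208826986, 0.09428778101347578]]
bolt 77 [[0.037482319385932425, 0.030512921324476583, 0.10258201966800179], [0.05173408776525293, 0.04128756372584092, 0.11426389480004019], [0.05986502216925393, 0.05145774744527675, 0.11844485705881076]]
g 87 [-0.0296 -0.0563  0.0723] [0.4686 0.2227] 0.07598584737991919
r 85 [-0.0301  0.0033  0.0722] [0.461  0.2818] 0.0762611176420934
b 99 [-0.0302  0.0634  0.0721] [0.4538 0.3415] 0.07611218055289562
dowel 48 [0.0461 0.0627 0.0893] [0.5297 0.3498] 0.09524204353555041
```

```bash
cat >> h.py <<'E'
def R(a):
    a=np.radians(a);return np.array([[np.cos(a),-np.sin(a)],[np.sin(a),np.cos(a)]])
F=(np.array([.5575,-.3018]),R(13.05));B=(np.array([.49585,-.02653]),R(10.28));C=(np.array([.4913,.2821]),R(6.77))
def loc(P,G): return np.concatenate([(P[...,:2]-G[0])@G[1],P[...,2:]],-1)
def wor(G,x,y,z): return np.r_[G[0]+G[1]@np.array([x,y]),z]
def plan(T,yaw):
    s=robot.sense();r=np.array(s['ee_rot']);d=np.array(T)-s['eef_pos']
    cy=np.degrees(np.arctan2(r[1,0],r[0,0]))
    print('t',round(s['time'],2),'pos',np.round(s['eef_pos'],4),'F',np.round(s['wrist_force'],2),'grip',round(s['grip_width'],3),'target',np.round(T,4),'delta cm',np.round(r.T@d*100,2),'dist mm',round(np.linalg.norm(d)*1000),'yaw',round(cy-yaw,2))
E
python3 - <<'E'
from h import *
np.set_printoptions(precision=3,suppress=True,linewidth=150)
t=np.load('top0.npz');P=pts(t)
L=loc(P,B)
for y in (-.035,-.031,-.0135,.004):
  print(y,[ (round(x,3),round(float(np.median(L[...,2][(abs(L[...,0]-x)<.004)&(abs(L[...,1]-y)<.003)])),4)) for x in np.arange(-.05,.024,.006)])
m=(P[...,2]>.03)&(P[...,0]>.4)&(P[...,0]<.65)&(P[...,1]<-.42)&(P[...,1]>-.62); print('drill',np.percentile(P[m],[1,99],axis=0))
m=(P[...,2]>.03)&(P[...,0]>.1)&(P[...,0]<.8)&(P[...,1]<-.6); print('rail',np.percentile(P[m],[1,99],axis=0))
plan(wor(F,-.0445,-.0145-.0175-.016,.20),13.05)
E
```

```text
-0.035 [(np.float64(-0.05), 0.0709), (np.float64(-0.044), 0.0734), (np.float64(-0.038), 0.0728), (np.float64(-0.032), 0.0734), (np.float64(-0.026), 0.074), (np.float64(-0.02), 0.0756), (np.float64(-0.014), 0.0745), (np.float64(-0.008), 0.0743), (np.float64(-0.002), 0.073), (np.float64(0.004), 0.0749), (np.float64(0.01), 0.0732), (np.float64(0.016), 0.0741), (np.float64(0.022), 0.0695)]
-0.031 [(np.float64(-0.05), 0.0746), (np.float64(-0.044), 0.075), (np.float64(-0.038), 0.0757), (np.float64(-0.032), 0.0782), (np.float64(-0.026), 0.0765), (np.float64(-0.02), 0.0754), (np.float64(-0.014), 0.0757), (np.float64(-0.008), 0.0761), (np.float64(-0.002), 0.0763), (np.float64(0.004), 0.0758), (np.float64(0.01), 0.076), (np.float64(0.016), 0.0742), (np.float64(0.022), 0.0705)]
-0.0135 [(np.float64(-0.05), 0.0747), (np.float64(-0.044), 0.0772), (np.float64(-0.038), 0.0856), (np.float64(-0.032), 0.0858), (np.float64(-0.026), 0.0853), (np.float64(-0.02), 0.0852), (np.float64(-0.014), 0.0859), (np.float64(-0.008), 0.0872), (np.float64(-0.002), 0.0913), (np.float64(0.004), 0.0943), (np.float64(0.01), 0.0918), (np.float64(0.016), 0.0747), (np.float64(0.022), 0.0732)]
0.004 [(np.float64(-0.05), 0.0717), (np.float64(-0.044), 0.0741), (np.float64(-0.038), 0.075), (np.float64(-0.032), 0.0757), (np.float64(-0.026), 0.0748), (np.float64(-0.02), 0.0747), (np.float64(-0.014), 0.0757), (np.float64(-0.008), 0.0735), (np.float64(-0.002), 0.0742), (np.float64(0.004), 0.0761), (np.float64(0.01), 0.0761), (np.float64(0.016), 0.0751), (np.float64(0.022), 0.0707)]
drill [[ 0.463 -0.559  0.034]
 [ 0.616 -0.499  0.179]]
rail [[ 0.107 -0.818  0.034]
 [ 0.788 -0.606  0.345]]
t 0.1 pos [ 0.225 -0.689  0.218] F [-0.35 -0.72  0.35] grip 1.0 target [ 0.525 -0.359  0.2  ] delta cm [ 38.77 -22.06   1.81] dist mm 446 yaw 5.04
```

send_rows:
  deltas:
    - {"xyz": [4, -2.2, 0], "yaw": 0}
    - {"xyz": [8, -4.4, 0], "yaw": 1}
    - {"xyz": [12, -6.6, 0], "yaw": 2}
    - {"xyz": [16, -8.8, 0], "yaw": 3}
    - {"xyz": [20, -11, 0], "yaw": 4}
    - {"xyz": [24, -13.2, 0], "yaw": 5}
    - {"xyz": [28, -15.6, 0], "yaw": 5}
    - {"xyz": [32, -18, 0], "yaw": 5}
    - {"xyz": [36, -20.2, 0], "yaw": 5}
    - {"xyz": [38.8, -22.1, 0], "yaw": 5}
  claw: 0
  squeeze: 20

```text
time: 1.1
eef_pos: [0.5275, -0.3556, 0.2183]
ee_rot: [[0.973, 0.229, 0.0], [0.229, -0.973, 0.001], [0.0, -0.001, -1.0]]
wrist_force: [0.4, -0.4, 0.5]
grip_width: 0.188
```

send_rows:
  deltas:
    - {"xyz": [0, 0, 0], "yaw": 0}
    - {"xyz": [0, 0, 0], "yaw": 0}
    - {"xyz": [0, 0, 0], "yaw": 0}

```text
time: 1.4
eef_pos: [0.5242, -0.3598, 0.2184]
ee_rot: [[0.974, 0.225, -0.001], [0.225, -0.974, -0.0], [-0.001, 0.0, -1.0]]
wrist_force: [-0.1, -0.3, -0.0]
grip_width: 0.009
```

Run:
```python
from h import *
s=robot.snapshot('scene');save('scene1',s)
plan(wor(F,-.0445,-.0145-.0175-.016,.045),13.05)
```

```text
t 1.45 pos [ 0.5241 -0.3601  0.2185] F [-0.23  0.07 -0.02] grip 0.004 target [ 0.525  -0.3586  0.045 ] delta cm [ 0.14 -0.13 17.35] dist mm 173 yaw -0.09
```

View pics/scene1.png

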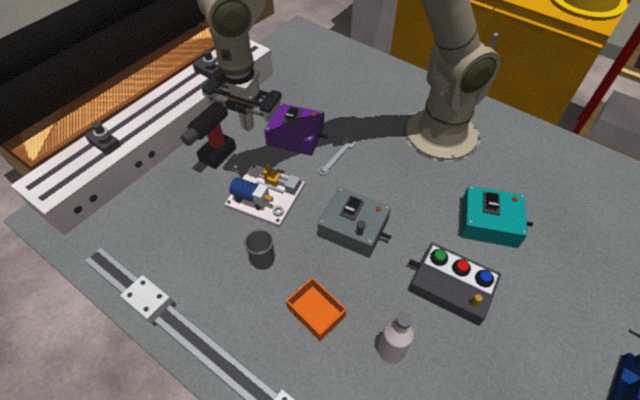

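Fingers are shut above the fixture's -y side (tip near (248,128) in the picture) and clear of the drill at (215,135). I'll descend beside the latch.

send_rows:
  deltas:
    - {"xyz": [0.1, 0, 3], "yaw": 0}
    - {"xyz": [0.1, 0, 6], "yaw": 0}
    - {"xyz": [0.1, 0, 9], "yaw": 0}
    - {"xyz": [0.1, 0, 12], "yaw": 0}
    - {"xyz": [0.1, 0, 14.5], "yaw": 0}
    - {"xyz": [0.1, 0, 16], "yaw": 0}
    - {"xyz": [0.1, 0, 17], "yaw": 0}
    - {"xyz": [0.1, 0, 17.3], "yaw": 0}
    - {"xyz": [0.1, 0, 17.3], "yaw": 0}
    - {"xyz": [0.1, 0, 17.3], "yaw": 0}

```text
time: 2.45
eef_pos: [0.5268, -0.3588, 0.0466]
ee_rot: [[0.974, 0.226, 0.001], [0.226, -0.974, -0.001], [0.001, 0.001, -1.0]]
wrist_force: [-0.4, -0.1, 1.0]
grip_width: 0.01
```

Run:
```python
from h import *
s=robot.snapshot('scene')
cv2.imwrite('pics/scene2.png',cv2.resize(cv2.cvtColor(s['frame'][100:250,180:380],cv2.COLOR_RGB2BGR),None,fx=4,fy=4,interpolation=cv2.INTER_CUBIC))
plan(wor(F,-.0445,-.0145-.0175+.035,.045),13.05)
```

```text
t 2.5 pos [ 0.5268 -0.3587  0.0466] F [ 0.04  0.75 -0.63] grip 0.005 target [ 0.5135 -0.3089  0.045 ] delta cm [-0.17 -5.15  0.16] dist mm 52 yaw 0.04
```

View pics/scene2.png

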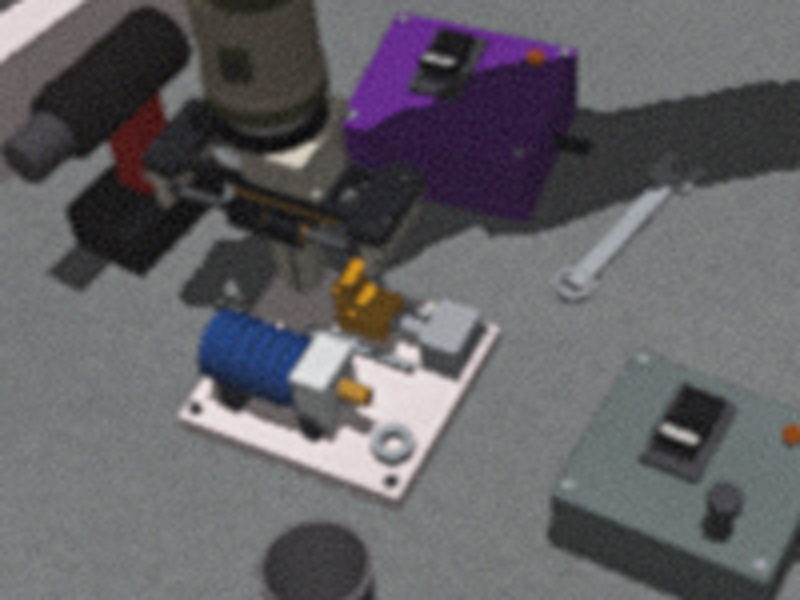

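The fingers stand at (295,270) in the enlarged view, behind the yellow tab at (350,285), clear on all sides. Pushing now.

send_rows:
  deltas:
    - {"xyz": [-0.2, -0.5, 0], "yaw": 0}
    - {"xyz": [-0.2, -1, 0], "yaw": 0}
    - {"xyz": [-0.2, -1.5, 0], "yaw": 0}
    - {"xyz": [-0.2, -1.9, 0], "yaw": 0}
    - {"xyz": [-0.2, -2.3, 0], "yaw": 0}
    - {"xyz": [-0.2, -2.7, 0], "yaw": 0}
    - {"xyz": [-0.2, -3.1, 0], "yaw": 0}
    - {"xyz": [-0.2, -3.4, 0], "yaw": 0}
    - {"xyz": [-0.2, -3.7, 0], "yaw": 0}
    - {"xyz": [-0.2, -4, 0], "yaw": 0}

```text
time: 3.5
eef_pos: [0.5154, -0.3197, 0.0457]
ee_rot: [[0.974, 0.227, 0.0], [0.227, -0.974, -0.0], [0.0, 0.0, -1.0]]
wrist_force: [0.3, -2.7, 2.7]
grip_width: 0.008
```

send_rows:
  deltas:
    - {"xyz": [0, -0.2, 0], "yaw": 0}
    - {"xyz": [0, -0.4, 0], "yaw": 0}
    - {"xyz": [0, -0.4, 0], "yaw": 0}

```text
time: 3.8
eef_pos: [0.5146, -0.3164, 0.0457]
ee_rot: [[0.974, 0.226, 0.001], [0.226, -0.974, -0.001], [0.0, 0.001, -1.0]]
wrist_force: [1.2, -3.7, 1.9]
grip_width: 0.004
```

send_rows:
  deltas:
    - {"xyz": [0, -0.2, 0], "yaw": 0}
    - {"xyz": [0, -0.3, 0], "yaw": 0}
    - {"xyz": [0, -0.3, 0], "yaw": 0}

```text
time: 4.1
eef_pos: [0.5146, -0.3162, 0.0458]
ee_rot: [[0.974, 0.225, 0.003], [0.225, -0.974, -0.004], [0.002, 0.005, -1.0]]
wrist_force: [1.8, -12.7, -2.5]
grip_width: 0.006
```

Force rose from 3.7 N to 12.7 N with no further motion, so the latch is at its stop. I'll back off, lift and check.

send_rows:
  deltas:
    - {"xyz": [0, 0, 0], "yaw": 0}
    - {"xyz": [0, 0.6, 0], "yaw": 0}
    - {"xyz": [0, 1.2, 0], "yaw": 0}
    - {"xyz": [0, 2, -0.5], "yaw": 0}
    - {"xyz": [0, 2, -3], "yaw": 0}
    - {"xyz": [0, 2, -6], "yaw": 0}
    - {"xyz": [0, 2, -9], "yaw": 0}
    - {"xyz": [0, 2, -12], "yaw": 0}
    - {"xyz": [0, 2, -14], "yaw": 0}
    - {"xyz": [0, 2, -15], "yaw": 0}

```text
time: 5.1
eef_pos: [0.5187, -0.3328, 0.1978]
ee_rot: [[0.974, 0.227, 0.002], [0.227, -0.974, -0.001], [0.002, 0.001, -1.0]]
wrist_force: [-0.1, -0.6, -0.2]
grip_width: 0.002
```

Run:
```python
from h import *
np.set_printoptions(precision=4,suppress=True)
s=robot.snapshot('scene')
cv2.imwrite('pics/scene3.png',cv2.resize(cv2.cvtColor(s['frame'][100:250,180:380],cv2.COLOR_RGB2BGR),None,fx=4,fy=4,interpolation=cv2.INTER_CUBIC))
P=pts(s);hsv=cv2.cvtColor(s['frame'],cv2.COLOR_RGB2HSV);L=loc(P,F)
m=(cv2.inRange(hsv,(15,110,90),(32,255,255))>0)&(abs(L[...,0])<.085)&(L[...,0]<.01)&(abs(L[...,1])<.09)&(L[...,2]>.067)
print('tab local', m.sum(), np.percentile(L[m],[2,50,98],axis=0))
plan(wor(B,.004,-.0135,.15),10.28)
```

```text
tab local 31 [[-0.0592  0.0096  0.0696]
 [-0.0367  0.0172  0.0745]
 [-0.0123  0.0233  0.3025]]
t 5.15 pos [ 0.519  -0.333   0.1983] F [0.93 0.1  1.39] grip 0.008 target [ 0.5022 -0.0391  0.15  ] delta cm [  5.01 -29.01   4.79] dist mm 298 yaw 2.81
```

View pics/scene3.png

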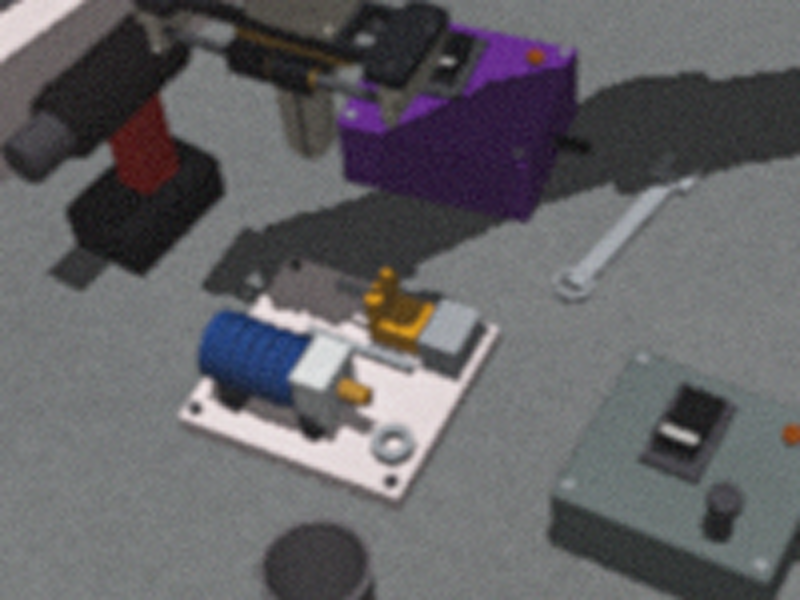

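The latch body now sits against the keeper (about (435,330) in the crop), about 24 mm from its start. Nothing else moved. On to the rocker.

send_rows:
  deltas:
    - {"xyz": [0.6, -3, 0], "yaw": 0}
    - {"xyz": [1.2, -7, 0], "yaw": 1}
    - {"xyz": [1.9, -11, 0], "yaw": 2}
    - {"xyz": [2.6, -15, 0.5], "yaw": 2.8}
    - {"xyz": [3.3, -19, 1], "yaw": 2.8}
    - {"xyz": [4, -23, 2], "yaw": 2.8}
    - {"xyz": [4.7, -26.5, 3], "yaw": 2.8}
    - {"xyz": [5, -29, 4], "yaw": 2.8}
    - {"xyz": [5, -29, 4.8], "yaw": 2.8}
    - {"xyz": [5, -29, 4.8], "yaw": 2.8}

```text
time: 6.15
eef_pos: [0.5003, -0.0385, 0.1461]
ee_rot: [[0.984, 0.18, -0.003], [0.18, -0.984, -0.0], [-0.003, -0.0, -1.0]]
wrist_force: [-0.0, -0.1, -0.9]
grip_width: 0.001
```

Run:
```python
from h import *
s=robot.snapshot('scene')
cv2.imwrite('pics/scene4.png',cv2.resize(cv2.cvtColor(s['frame'][100:260,270:470],cv2.COLOR_RGB2BGR),None,fx=3.5,fy=3.5,interpolation=cv2.INTER_CUBIC))
plan(wor(B,.004,-.0135,.10),10.28)
```

```text
t 6.2 pos [ 0.5006 -0.0393  0.1467] F [-0.17 -1.16  0.7 ] grip 0.003 target [ 0.5022 -0.0391  0.1   ] delta cm [0.17 0.   4.67] dist mm 47 yaw 0.01
```

View pics/scene4.png

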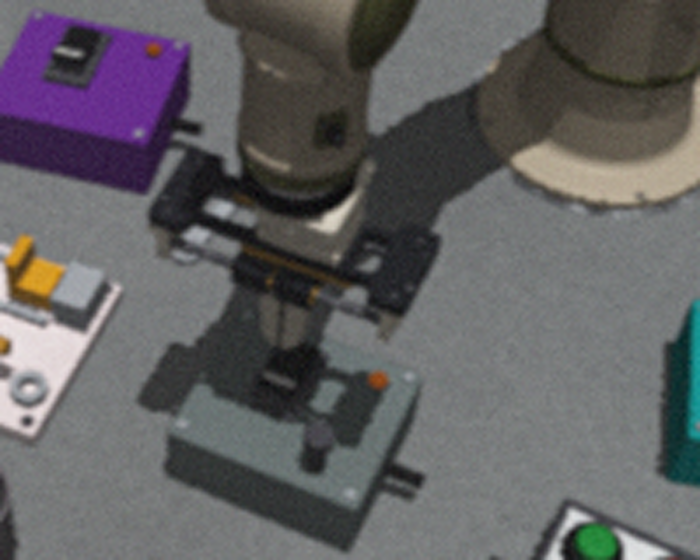

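The fingertip (285,330) is directly over the rocker's marked half (280,375), and the bolt at (318,440) is clear. Pressing.

send_rows:
  deltas:
    - {"xyz": [0.2, 0, 1.5], "yaw": 0}
    - {"xyz": [0.2, 0, 3], "yaw": 0}
    - {"xyz": [0.2, 0, 4], "yaw": 0}
    - {"xyz": [0.2, 0, 4.7], "yaw": 0}
    - {"xyz": [0.2, 0, 5.1], "yaw": 0}
    - {"xyz": [0.2, 0, 5.4], "yaw": 0}
    - {"xyz": [0.2, 0, 5.7], "yaw": 0}
    - {"xyz": [0.2, 0, 5.9], "yaw": 0}
    - {"xyz": [0.2, 0, 6], "yaw": 0}
    - {"xyz": [0.2, 0, 6], "yaw": 0}

```text
time: 7.2
eef_pos: [0.5033, -0.0382, 0.0877]
ee_rot: [[0.984, 0.179, 0.0], [0.179, -0.984, 0.0], [0.0, -0.0, -1.0]]
wrist_force: [2.0, 0.5, 3.7]
grip_width: 0.005
```

send_rows:
  deltas:
    - {"xyz": [0, 0, 0.2], "yaw": 0}
    - {"xyz": [0, 0, 0.3], "yaw": 0}
    - {"xyz": [0, 0, 0.3], "yaw": 0}

```text
time: 7.5
eef_pos: [0.5037, -0.0381, 0.0861]
ee_rot: [[0.984, 0.179, 0.002], [0.179, -0.984, 0.0], [0.002, 0.0, -1.0]]
wrist_force: [-1.7, 1.8, 25.9]
grip_width: 0.01
```

Firm stop at z = 0.086 with 26 N, which is the rocker's listed "on" height. Now I'll lift and look.

send_rows:
  deltas:
    - {"xyz": [0, 0, 0], "yaw": 0}
    - {"xyz": [0, 0, -1], "yaw": 0}
    - {"xyz": [0, 0, -3], "yaw": 0}
    - {"xyz": [0, 0, -6], "yaw": 0}
    - {"xyz": [0, -2, -7.5], "yaw": 0}
    - {"xyz": [0, -6, -7.5], "yaw": 0}
    - {"xyz": [0, -10, -7.5], "yaw": 0}
    - {"xyz": [0, -12, -7.5], "yaw": 0}
    - {"xyz": [0, -12, -7.5], "yaw": 0}

```text
time: 8.4
eef_pos: [0.4798, 0.0825, 0.1592]
ee_rot: [[0.983, 0.184, -0.003], [0.184, -0.983, 0.0], [-0.003, -0.001, -1.0]]
wrist_force: [0.8, -0.4, 0.3]
grip_width: 0.003
```

Run:
```python
from h import *
np.set_printoptions(precision=4,suppress=True)
s=robot.snapshot('scene')
cv2.imwrite('pics/scene5.png',cv2.resize(cv2.cvtColor(s['frame'][140:320,200:510],cv2.COLOR_RGB2BGR),None,fx=2.5,fy=2.5,interpolation=cv2.INTER_CUBIC))
for n in ('scene','top'):
  d=s if n=='scene' else robot.snapshot('top'); save(n+'5full',d)
  L=loc(pts(d),B)
  print(n,[(round(float(x),3),round(float(np.median(L[...,2][(abs(L[...,0]-x)<.004)&(abs(L[...,1]+.0125)<.005)])),4)) for x in np.arange(-.044,.02,.006)])
plan(np.r_[.4685,.221,.15],6.77)
```

```text
scene [(-0.044, nan), (-0.038, 0.096), (-0.032, 0.0943), (-0.026, 0.0916), (-0.02, 0.0898), (-0.014, 0.0875), (-0.008, 0.0859), (-0.002, 0.0858), (0.004, 0.0869), (0.01, 0.0821), (0.016, 0.0766)]
top [(-0.044, 0.0744), (-0.038, 0.0925), (-0.032, 0.092), (-0.026, 0.0897), (-0.02, 0.0875), (-0.014, 0.0863), (-0.008, 0.084), (-0.002, 0.0858), (0.004, 0.0854), (0.01, 0.0855), (0.016, 0.076)]
t 8.5 pos [0.4807 0.0793 0.1593] F [-0.18 -0.29  0.02] grip 0.004 target [0.4685 0.221  0.15  ] delta cm [  1.34 -14.16   0.92] dist mm 142 yaw 3.58
  return _methods._mean(a, axis=axis, dtype=dtype,
  ret = ret.dtype.type(ret / rcount)
```

View pics/scene5.png

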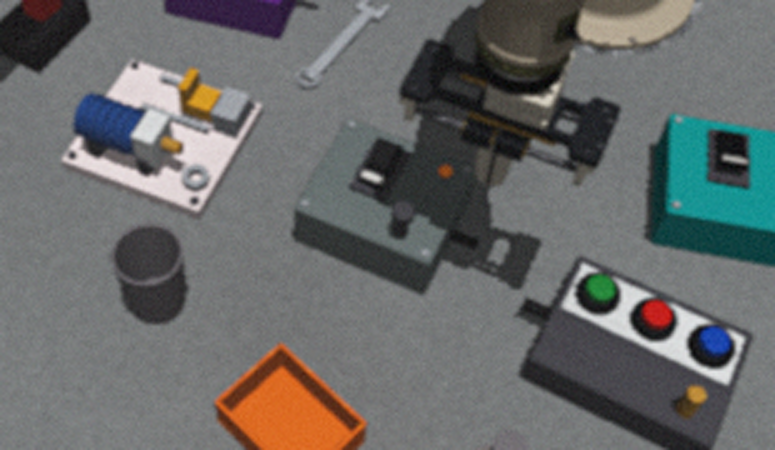

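View pics/top5full.png

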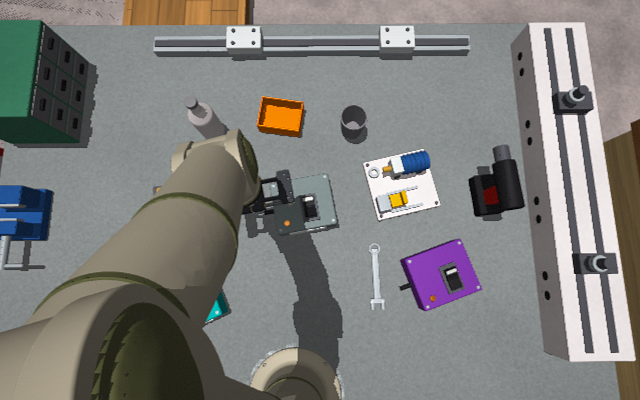

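The rocker is fully over: its marked half is level at about 0.0857 m and the other half is raised. The latch is home at about (398,200) in the top view. Next I move over green, at (600,288) in the crop.

send_rows:
  deltas:
    - {"xyz": [0.3, -3, 0], "yaw": 1}
    - {"xyz": [0.6, -6, 0], "yaw": 2}
    - {"xyz": [0.9, -9, 0], "yaw": 3}
    - {"xyz": [1.2, -12, 0.3], "yaw": 3.5}
    - {"xyz": [1.3, -14.2, 0.9], "yaw": 3.5}
    - {"xyz": [1.3, -14.2, 2.5], "yaw": 3.5}
    - {"xyz": [1.3, -14.2, 3.5], "yaw": 3.5}
    - {"xyz": [1.3, -14.2, 3.5], "yaw": 3.5}
    - {"xyz": [1.3, -14.2, 3.5], "yaw": 3.5}

```text
time: 9.4
eef_pos: [0.4694, 0.2202, 0.1245]
ee_rot: [[0.993, 0.116, -0.001], [0.116, -0.993, -0.001], [-0.001, 0.001, -1.0]]
wrist_force: [-0.3, -0.3, 0.4]
grip_width: 0.004
```

Run:
```python
from h import *
s=robot.snapshot('scene')
cv2.imwrite('pics/scene6.png',cv2.resize(cv2.cvtColor(s['frame'][150:330,340:540],cv2.COLOR_RGB2BGR),None,fx=3.3,fy=3.3,interpolation=cv2.INTER_CUBIC))
plan(np.r_[.4685,.221,.072],6.77)
```

```text
t 9.45 pos [0.4696 0.2206 0.1248] F [-0.38 -0.03  0.8 ] grip 0.008 target [0.4685 0.221  0.072 ] delta cm [-0.1  -0.05  5.28] dist mm 53 yaw -0.08
```

View pics/scene6.png

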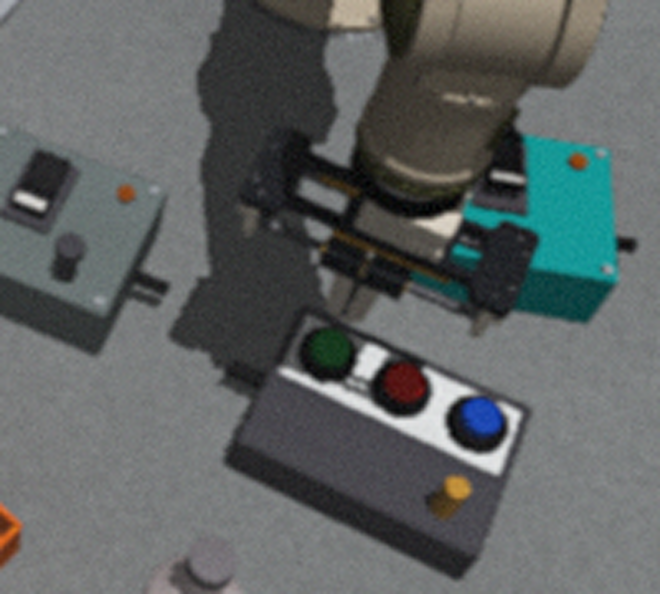

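Run:
```python
from h import *
s=np.load('scene0.npz')
for p in ([.4696,.2206,.1248],[.4685,.221,.072],[.461,.281,.072]):
    c=s['extrinsics']@np.r_[p,1];k=s['K']@np.array([c[0],-c[1],-c[2]]);uv=k[:2]/k[2];print(uv,(uv-[340,150])*3.3)
```

```text
[444.19042957 244.0704173 ] [343.82841757 310.43237709]
[439.73514656 254.43304299] [329.12598365 344.62904187]
[462.51407787 264.8560417 ] [404.29645698 379.02493761]
```

The tip is directly over green: the projected positions match the image to within a few pixels. Pressing.

send_rows:
  deltas:
    - {"xyz": [-0.1, 0, 2], "yaw": 0}
    - {"xyz": [-0.1, 0, 3.5], "yaw": 0}
    - {"xyz": [-0.1, 0, 4.5], "yaw": 0}
    - {"xyz": [-0.1, 0, 5], "yaw": 0}
    - {"xyz": [-0.1, 0, 5.3], "yaw": 0}
    - {"xyz": [-0.1, 0, 5.6], "yaw": 0}
    - {"xyz": [-0.1, 0, 5.8], "yaw": 0}
    - {"xyz": [-0.1, 0, 5.9], "yaw": 0}
    - {"xyz": [-0.1, 0, 5.9], "yaw": 0}
    - {"xyz": [-0.1, 0, 5.9], "yaw": 0}

```text
time: 10.45
eef_pos: [0.4683, 0.2214, 0.0663]
ee_rot: [[0.993, 0.118, 0.001], [0.118, -0.993, 0.0], [0.001, 0.0, -1.0]]
wrist_force: [-2.0, -1.8, 8.5]
grip_width: 0.005
```

send_rows:
  deltas:
    - {"xyz": [0, 0, 0.1], "yaw": 0}
    - {"xyz": [0, 0, 0.1], "yaw": 0}
    - {"xyz": [0, 0, 0.1], "yaw": 0}
    - {"xyz": [0, 0, 0.1], "yaw": 0}
    - {"xyz": [0, 0, 0.1], "yaw": 0}

```text
time: 10.95
eef_pos: [0.4684, 0.2214, 0.0661]
ee_rot: [[0.993, 0.118, 0.001], [0.118, -0.993, 0.0], [0.001, -0.0, -1.0]]
wrist_force: [-3.7, -4.2, 20.6]
grip_width: 0.007
```

Run:
```python
from h import *
s=robot.snapshot('scene')
cv2.imwrite('pics/scene7.png',cv2.resize(cv2.cvtColor(s['frame'][140:320,200:510],cv2.COLOR_RGB2BGR),None,fx=2.5,fy=2.5,interpolation=cv2.INTER_CUBIC))
plan(np.r_[.4685,.221,.066],6.77)
```

```text
t 11.0 pos [0.4684 0.2214 0.066 ] F [-3.05 -3.62 21.13] grip 0.006 target [0.4685 0.221  0.066 ] delta cm [0.01 0.04 0.  ] dist mm 0 yaw 0.0
```

View pics/scene7.png

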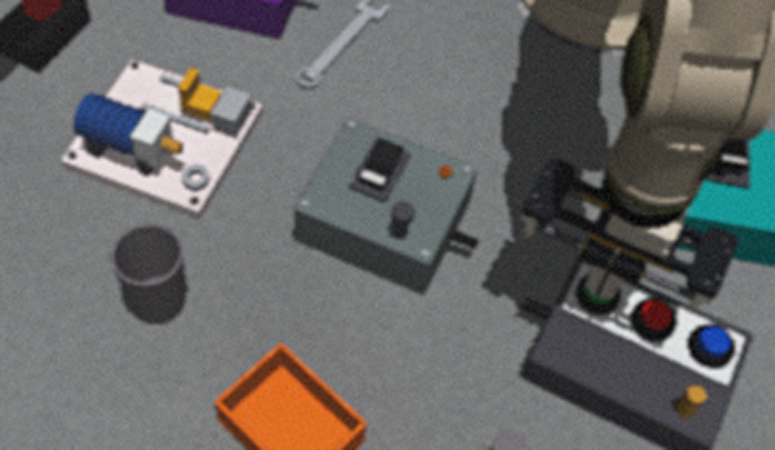

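The fingers hold green down at (600,290), with z = 0.066 and about 20 N. The latch is home, the rocker is on, and the bystanders are unmoved. Handing in.

```bash
python3 -c "
from h import *
print(robot.finish_job()); s=robot.sense(); print(s['time'],s['eef_pos'],s['wrist_force'])"
```

```text
the job is handed in; nothing more can be done
None
the job is handed in; nothing more can be done
```

I did the three steps in order and handed the job in at about 11 s with the fingers still holding the green button down. The hand-in gave no verdict, so these are my own last checks:

- **Latch:** I pushed it until it stopped moving, with the force rising from 3.7 to 12.7 N. It had travelled about 24 mm, and the picture showed its body against the keeper.
- **Rocker:** I pressed the white-marked end to a firm stop at a height of 86 mm (26 N). Afterwards the depth image showed that half level at about 85.7 mm and the other half raised.
- **Green button:** The fingertips are holding it at 66 mm, which is fully down, with about 20 N upward at the wrist.
- **Red and blue buttons, loose things:** I never moved the fingers over red or blue. The last picture showed no visible shift in the loose things it covers; the flask and drill were mostly outside it. I did not measure any of them.

The two cameras disagreed by about 4 mm in y on where the buttons are, so I aimed at the average. No check failed.

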